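Turn the depth-stop turret to its tallest stop

TASK

On the bench gauge that sets the router's inlay depth, push the turret round by the tabs on its rim, with closed fingertips and without gripping anything, until the tallest stop post (the one marked with five dots) stands right under the tip of the depth rod. Push gently, keep off the brass posts, the rod and its stand, and leave everything else on the bench where it is. Leave the turret at rest there and draw the hand clear.

Things in the scene. Friction and masses are not known exactly. Their poses are not given: they have to be found in the camera images.
- gauge: the depth-stop gauge, screwed to the bench. Origin on the turret's axis at bench height; z up, along that axis; x points level from the axis to the depth rod and the column beyond it, away from the robot within 26 degrees. Wooden base 14 mm high, from x = -110 to 170 mm, y = -75 to 75 mm; on it a round pedestal, 104 mm diameter, up to 36 mm, carries the turret
- turret (a joint): turret angle about the gauge's z, rad, growing anticlockwise seen from above; turns endlessly both ways; 0 (or 6.283, a whole turn) = tallest stop exactly under the depth rod. Stiff bearing (0.2 N m, about 2 N at a tab), no clicks, stays where left. Starts between 1.0 and 5.3. The turret is a dark steel disc, 140 mm diameter, 36 to 48 mm above the bench
- tall_tab (a point): middle of the tab in line with the tallest stop, 89 mm from the axis, 51 mm above the bench; turns with the turret. Five equal aluminium tabs, 72 degrees apart, one in line with each stop, stick straight out of the disc's rim, from 70 to 108 mm from the axis; each is 12 mm thick (along the push) and stands 40 to 62 mm above the bench, free all round
- tall_stop (a point): centre of the tallest stop post's top (five dots), 90 mm above the bench; turns with the turret. Five upright brass posts, 14 mm diameter, stand on the disc 42 mm from the axis, 42, 34, 26, 18, 10 mm tall, anticlockwise from the tallest, with five, four, three, two, one white dots between post and tab
- rod_tip (a point): lower tip of the fixed depth rod, 98 mm above the bench, at x = 42 mm, y = 0 of the gauge. The rod (8 mm diameter, top at 190 mm) hangs in a 22 mm wide collar on an arm 16 mm wide, 134 to 150 mm above the bench, reaching to x = 32 mm from a steel column at x = 133 to 157 mm, 16 mm wide, 150 mm high
- glue: upright white glue bottle, 44 mm diameter, 120 mm tall, standing left of the gauge. Loose; origin at its underside's centre
- sander: cork sanding block 110 x 60 x 30 mm, lying right of the gauge. Loose; origin at its underside's centre
- driver: screwdriver 190 mm long lying crosswise between the gauge and the robot, about 30 mm high. Loose; origin at its underside's centre (the middle of its length)
- weight: small upright brass cylinder, 40 mm diameter, 35 mm tall, at the gauge's far left. Loose; origin at its underside's centre
- bridge: dark wooden guitar bridge 45 x 130 x 20 mm, lying at the gauge's far right. Loose; origin at its underside's centre
- jar: closed glass jar, 64 mm diameter, 70 mm tall, well to the left. Loose; origin at its underside's centre
- hammer: small hammer 260 mm long lying well to the right. Loose; origin at its underside's centre (the middle of its length)

How it is judged:
At the end, for the whole second after the job is handed in: the tallest stop post's centre is within 6 mm, seen from above, of the depth rod's tip (turret within about 8 degrees) and the turret is at rest (horizontal distance between tall_stop and rod_tip below 0.006 m and velocity of joint turret between -0.05 and 0.05 rad/s); the robot touches nothing.
It fails at once if a stop post is touched (over 1 N) (contact force between any of the arm, the fingers and turret_c7 above 1 N or contact force between any of the arm, the fingers and turret_c8 above 1 N or contact force between any of the arm, the fingers and turret_c9 above 1 N or contact force between any of the arm, the fingers and turret_c10 above 1 N or contact force between any of the arm, the fingers and turret_c11 above 1 N).
It fails at once if a tab is gripped or pushed hard (over 25 N) (contact force between the fingers and turret_c2 above 25 N or contact force between the fingers and turret_c3 above 25 N or contact force between the fingers and turret_c4 above 25 N or contact force between the fingers and turret_c5 above 25 N or contact force between the fingers and turret_c6 above 25 N).
It fails at once if the depth rod or its column is struck (over 3 N) (contact force between any of the arm, the fingers and gauge_c2 above 3 N or contact force between any of the arm, the fingers and gauge_c3 above 3 N or contact force between any of the arm, the fingers and gauge_c4 above 3 N or contact force between any of the arm, the fingers and gauge_c5 above 3 N).
It fails at once if a loose thing on the bench is shifted by more than 15 mm or lifted (distance of any of glue, sander, driver, weight, bridge, jar, hammer from where it was at the start of the episode above 0.015 m).
It also fails if it takes over 72 s, if anything falls off the work surface, if the arm or the gripper's body presses on something with over 40 N, if the wrist force passes 120 N, or if a joint passes its speed limit or range.

ROBOT

A 6-joint arm with a two-finger parallel gripper is mounted at the origin on the work surface. World frame = base frame: x ahead of the robot, y to its left, z up, the work surface at z = 0. Lengths are in m, angles in rad, forces in N, time in s.
With the tool pointing down it reaches from about 0.3 to 0.825 m from the base axis. Payload 5.4 kg.
Tool frame: the origin (TCP) lies at the very end of the fingers, on their centre line; the grasp point (between the pads) lies 19 mm behind it; z points along the fingers, y is the line along which they close (so a half turn about z gives the same grasp; the last joint's range is limited). The gripper opens to 92 mm and grips with 3 to 60 N. Pads are 20 mm wide; open, the fingers measure 128 mm over their backs; the gripper's body (75 mm by 189 mm) begins 69 mm behind the grasp point.
Start: joints at [1.035, 0.158, 1.597, -0, 1.386, -0.21], TCP at [0.184, 0.545, 0.215] pointing down, gripper open.
Joint ranges: [-2.91, 2.91], [-0.94, 2.29], [0.18, 2.7], [-1.29, 4.43], [0.17, 2.64], [-3, 3]. Speed limits (rad/s): [2.57, 2.57, 3.14, 3.14, 3.14, 3.14].

INTERFACE

Orientations are given as a rotation vector (axis times angle).
In Python, from workcell import bot gives the robot as it stands. Calls block until the motion is done:
- bot.goto(position, orientation): joint-space move of the TCP to a pose.
- bot.line_to(position, rot=None, max_speed=0.15): straight line of the TCP; rot=None keeps the orientation; max_speed is the mean speed in m/s.
- bot.set_joints(angles): joint-space move.
- bot.set_gripper(opening, newtons=None): opening from 0.0 (shut) to 1.0 (fully open); newtons is the grip in N (None keeps the last); returns when the fingers have stopped.
- bot.hold(seconds).
- bot.inverse_kinematics(position, orientation): joint angles nearest the present ones, or None.
- bot.read_camera(name): name is "scene" or "top" or "wrist"; returns a dict with "pixels" (400x640x3 uint8, blue, green, red), "fx", "fy", "cx", "cy" (pixels), "R" (3x3) and "t" (3): a world point X has camera coordinates R X + t. Camera axes: x right, y down, z forward; pixel columns grow to the right and rows downward; lengths in m; the calibration is good to about 2 mm. A picture is of the moment at which its call begins. There is no depth.
A pose or a line that the arm cannot do raises bot.MotionError and nothing moves.
- bot.job_done(): hands the job in; it is judged then, once.
Readings, each from a call of its own:
- bot.current_clock(): time.
- bot.current_joints(): joint angles.
- bot.current_joint_vel(): joint speeds.
- bot.current_effort(): joint torques, N m.
- bot.current_ee_pos(): TCP position.
- bot.current_tool_rot(): TCP orientation.
- bot.current_contact_force(): force on the tool from outside, world axes, zero at the start.
- bot.current_ft_torque(): the same for the moment, N m.
- bot.current_opening(): opening from 0.0 (shut) to 1.0 (fully open).
- bot.current_grip_force(): force on a finger pad.
Only numpy, scipy, OpenCV 4.12 (cv2) and the standard library are available. Lean on these libraries where they do the work, as an engineer would, in place of code of your own. Each camera call takes 0.05 s, during which the arm holds its last target. There are 200 camera calls.

## Working session

There is one attempt and no reset: what is moved stays moved. The work goes in short steps, each a Python script; the robot and the scene stay as the last script left them, time stands still between calls to the robot, and variables do not carry over. Pictures are saved under pics/ and viewed, at most 10 in all, crops included, and the job is handed in when it is done.

```bash
mkdir -p pics; python3 - <<'E'
from workcell import bot
import cv2
for n in("scene","top"):
    c=bot.read_camera(n); cv2.imwrite(f"pics/{n}0.png",c["pixels"])
    print(n,c["fx"],c["cx"],c["cy"],c["R"],c["t"])
print(bot.current_clock(),bot.current_tool_rot())
E
```

```text
scene 442.4388796473809 317.4401764505702 198.8599365033587 [[-0.58431962  0.81150154 -0.00598585]
 [ 0.45905429  0.32444035 -0.82704753]
 [-0.6692083  -0.48600793 -0.56210012]] [ 0.36817681 -0.17800165  1.77998945]
top 455.66336872998187 322.2627001731223 202.5785552109841 [[ 0.00212555 -0.99990877  0.0133395 ]
 [-0.99873535 -0.00279274 -0.05019871]
 [ 0.05023139 -0.01321593 -0.99865016]] [-0.05195618  0.58613957  1.48939475]
0.1 [-5.09371258e-01 -3.09938653e+00  2.53136622e-03]
```

View pics/top0.png

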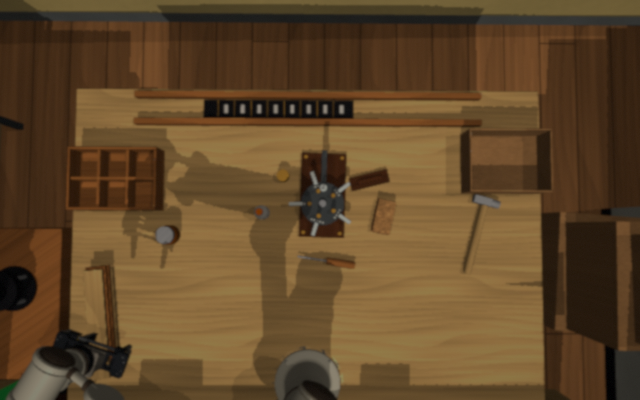

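View pics/scene0.png

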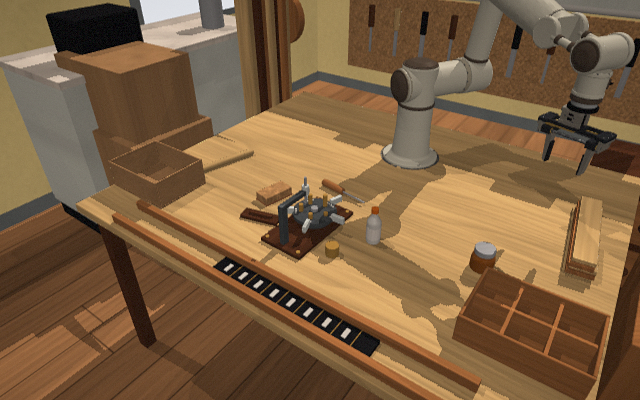

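The gauge's axis is near px (323,203) in the top view, and its column is near (324,160). The glue bottle is at (260,212), the sander at (384,213) and the driver at (328,261). Next I move the wrist camera over the gauge for a close look.

```bash
cat > h.py <<'E'
from workcell import bot
import cv2, numpy as np
from scipy.spatial.transform import Rotation as Rn
def down(yaw): # tool x at yaw about world z, pointing down
    return (Rn.from_euler('z',yaw)*Rn.from_rotvec([np.pi,0,0])).as_rotvec()
def ray(c,u,v,z):
    R=np.array(c["R"]);t=np.array(c["t"]);C=-R.T@t
    d=R.T@np.array([(u-c["cx"])/c["fx"],(v-c["cy"])/c["fy"],1]); return C+d*(z-C[2])/d[2]
def proj(c,X):
    p=np.array(c["R"])@np.array(X)+c["t"]; return p[0]/p[2]*c["fx"]+c["cx"],p[1]/p[2]*c["fy"]+c["cy"]
E
python3 - <<'E'
from h import *
c=bot.read_camera("top")
for n,u,v,z in(("axis",323,203,.05),("rodcol",324,160,.15),("c1",303,153,.014),("c2",346,153,.014),("c3",300,236,.014),("c4",346,237,.014)): print(n,ray(c,u,v,z).round(3))
a=ray(c,323,203,.05)
bot.set_gripper(0.0)
bot.goto([a[0]-.08,a[1],.42],down(0))
w=bot.read_camera("wrist"); cv2.imwrite("pics/w1.png",w["pixels"])
print(w["fx"],-np.array(w["R"]).T@w["t"],w["R"],bot.current_clock(),bot.current_joints())
E
```

```text
axis [ 0.583 -0.052  0.05 ]
rodcol [ 0.708 -0.054  0.15 ]
c1 [0.751 0.014 0.014]
c2 [ 0.752 -0.129  0.014]
c3 [0.476 0.022 0.014]
c4 [ 0.473 -0.129  0.014]
317.13770853745 [ 0.56903524 -0.05180456  0.58967184] [[ 1.84526127e-03 -9.99997999e-01  7.72666440e-04]
 [-9.72416754e-01 -1.61414592e-03  2.33244617e-01]
 [-2.33242903e-01 -1.18175105e-03 -9.72417787e-01]] 4.0583 [-3.41892756e-01 -6.84708085e-02  1.43411820e+00  1.51449788e-04
  1.77644543e+00  1.22754765e+00]
```

View pics/w1.png

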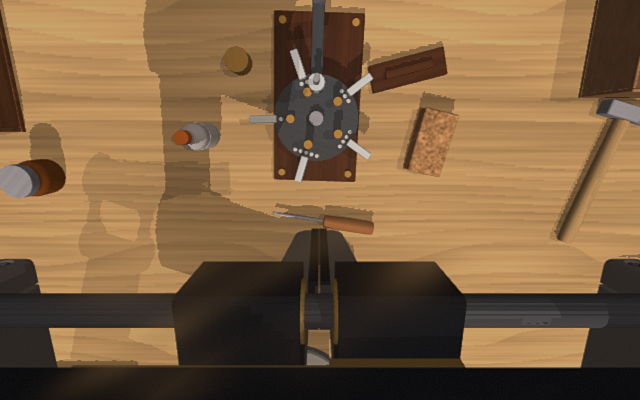

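The gauge is fully in view, with the disc centre near (316,118), the glue at (200,136) and the driver at (335,221). I need a zoom to count the dots.

```bash
python3 - <<'E'
from h import *
i=cv2.imread("pics/w1.png")[0:190,220:400]; cv2.imwrite("pics/w1c.png",cv2.resize(i,(568,600),interpolation=cv2.INTER_CUBIC))
w=bot.read_camera("wrist")
for n,u,v,z in(("hub",316,118,.05),("s1",282,19,.014),("s2",356,21,.014),("s3",282,172,.014),("s4",348,174,.014)): print(n,ray(w,u,v,z).round(4))
g=ray(w,316,118,.05)
for n,u,v in(("UL",293,51),("UR",373,75),("L",249,119),("D",299,182),("DR",369,158)):
    p=ray(w,u,v,.06)-g; print(n,np.degrees(np.arctan2(p[1],p[0])).round(1),np.hypot(p[0],p[1]).round(3))
E
```

```text
hub [ 0.5842 -0.0478  0.05  ]
s1 [0.7417 0.0081 0.014 ]
s2 [ 0.739  -0.1132  0.014 ]
s3 [0.49   0.0145 0.014 ]
s4 [ 0.4866 -0.106   0.014 ]
UL 19.6 0.105
UR -54.0 0.11
L 91.1 0.108
D 164.7 0.109
DR -126.1 0.109
```

View pics/w1c.png

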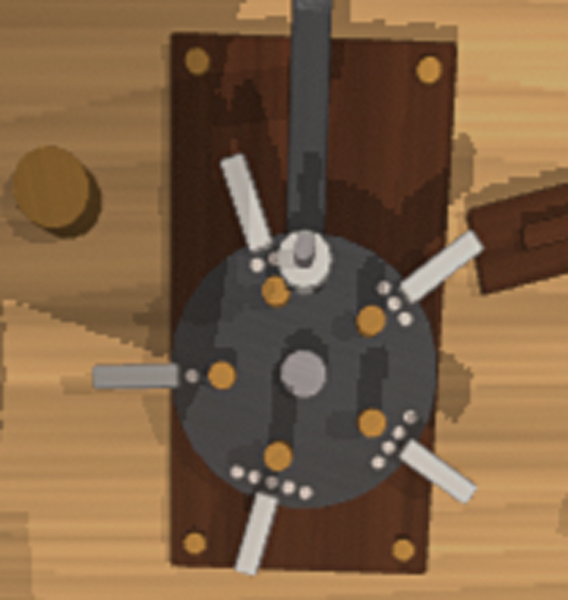

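The dots show the five-dot tab at about 163° in the world frame, on the near side. Anticlockwise from it come 4, 3, 2 and 1 dots, which is the order given. The base screws give axis (0.584,-0.048) and gauge yaw -1.5°, and the hub agrees. That puts the turret at about 2.87 rad, so I turn it 165° clockwise. I push only on the near side to keep the hand away from the rod.

```bash
cat >> h.py <<'E'
A=np.array([.5843,-.0482]); YAW=np.radians(-1.55); ZT=.051
def P(phi,z=ZT,r=.090):
    a=np.radians(phi)+YAW; return [A[0]+r*np.cos(a),A[1]+r*np.sin(a),z]
def push(p0,p1,step=8,speed=.05):
    n=int(np.ceil(abs(p1-p0)/step)); fm=0
    for p in np.linspace(p0,p1,n+1)[1:]:
        bot.line_to(P(p),max_speed=speed)
        f=np.array(bot.current_contact_force()); fm=max(fm,np.linalg.norm(f))
        if np.linalg.norm(f)>14: print("force stop",p,f); break
    print("end",p,"fmax",fm.round(2),"f",f.round(2),bot.current_clock())
E
python3 - <<'E'
from h import *
bot.goto(P(257,.25),down(YAW))
bot.line_to(P(257))
print(bot.current_contact_force(),bot.current_ee_pos(),bot.current_clock())
push(257,245); push(245,125)
bot.line_to(P(132)); bot.line_to(P(132,.2))
bot.goto([A[0]-.08,A[1],.42],down(YAW))
w=bot.read_camera("wrist"); cv2.imwrite("pics/w2.png",w["pixels"])
i=w["pixels"][0:190,220:400]; cv2.imwrite("pics/w2c.png",cv2.resize(i,(568,600),interpolation=cv2.INTER_CUBIC))
print(bot.current_clock())
E
```

```text
[-0.30578265  0.20972668  0.17543915] [ 0.56249987 -0.13567398  0.05208885] 6.3917
end 245.0 fmax 0.87 f [ 0.76 -0.09  0.41] 7.075
end 125.0 fmax 1.52 f [-0.46 -0.93  1.11] 13.075
15.4417
```

View pics/w2c.png

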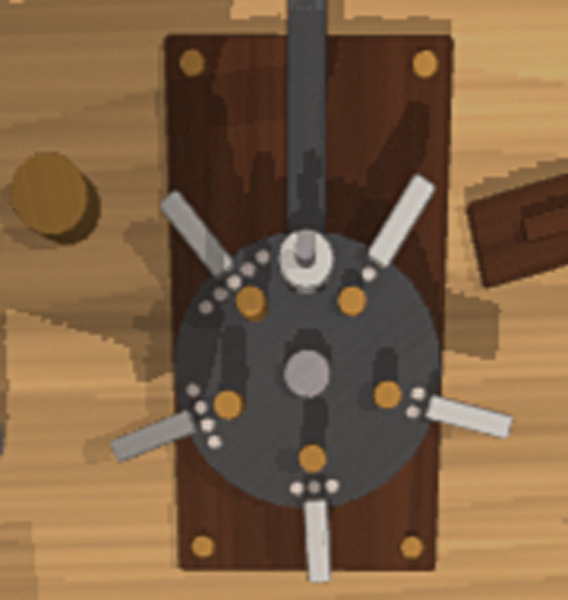

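The four-dot tab is now on the left. The five-dot tab is at top left, with its end at crop px (172,200), about 40° short. The three-dot tab is near-centre at (318,575), so I push that one next.

```bash
cat >> h.py <<'E'
def turret(w,ends): # ends: crop px of tab outer-end centres, with offset of tab from five-dot one (multiples of 72, anticlockwise)
    t=[]
    for x,y,k in ends:
        p=ray(w,220+x/3.1556,y/3.1579,.062)[:2]-A; a=np.degrees(np.arctan2(p[1],p[0])-YAW)
        t.append((a-72*k+180)%360-180); print(k,t[-1].round(1),np.hypot(*p).round(4))
    return np.mean(t)
E
python3 - <<'E'
from h import *
w=bot.read_camera("wrist")
t=turret(w,[(172,200,0),(116,451,1),(318,577,2),(509,427,3),(425,182,4)]); print("turret",t)
print("lead at end of push 1",125-(t+72))
E
```

```text
0 39.6 0.1039
1 40.1 0.1069
2 38.9 0.1061
3 38.8 0.1068
4 39.2 0.1049
turret 39.33857099662829
lead at end of push 1 13.661429003371708
```

```bash
python3 - <<'E'
from h import *
bot.goto(P(209,.25),down(YAW)); bot.line_to(P(209))
push(209,201); push(201,160.8,step=5,speed=.04)
bot.line_to(P(169)); bot.line_to(P(169,.2))
bot.goto([A[0]-.08,A[1],.42],down(YAW)); bot.hold(.3)
w=bot.read_camera("wrist"); cv2.imwrite("pics/w3.png",w["pixels"])
i=w["pixels"][0:190,220:400]; cv2.imwrite("pics/w3c.png",cv2.resize(i,(568,600),interpolation=cv2.INTER_CUBIC))
print(bot.current_clock())
E
```

```text
end 201.0 fmax 0.46 f [ 0.11 -0.02 -0.45] 18.1
end 160.8 fmax 1.18 f [ 0.62 -0.81  0.15] 21.025
23.65
```

View pics/w3c.png

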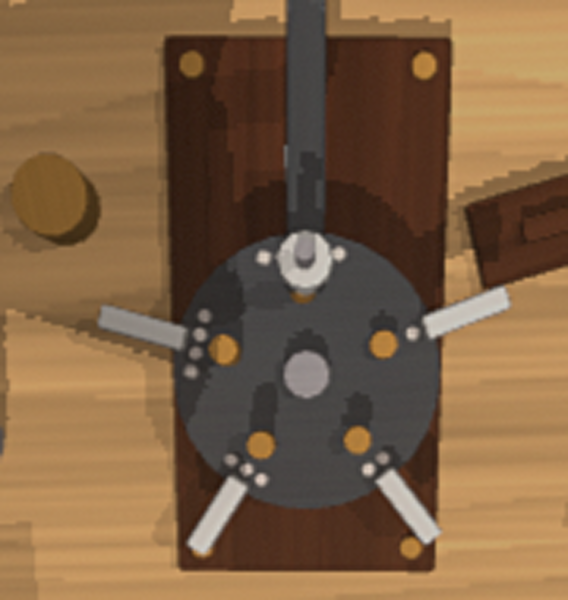

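The five-dot tab is now hidden under the arm, with its outer dots either side of the collar at (263,257) and (339,254). I check the angle from the other four tabs before handing in.

```bash
python3 - <<'E'
from h import *
w=bot.read_camera("wrist")
t=turret(w,[(100,316,1),(199,547,2),(430,538,3),(508,298,4)]); print("turret",t)
if abs(t)<4: print(bot.job_done())
E
```

```text
1 3.1 0.1073
2 3.4 0.1056
3 1.8 0.1064
4 1.8 0.1071
turret 2.5113559330340465
the job is handed in; nothing more can be done
None
```

The job is handed in: the tallest stop is under the depth rod, the turret measuring about 2.5° off centre against the 8° allowed, and the hand is clear; contact forces read between moves stayed under 2 N.

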